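# Pack the hearing-aid box, leave the shaver parts

### The arm

A 7-joint arm with a two-finger parallel gripper is mounted at the origin on the work surface. World frame = base frame: x ahead of the robot, y to its left, z up, the work surface at z = 0. Lengths are in mm, angles in rad, forces in N, time in s.
With the tool pointing down it reaches from about 400 to 875 mm from the base axis. Payload 4.4 kg.
Tool frame: the origin (TCP) lies midway between the tips of the shut fingers; the grasp point (between the pads) lies 19 mm behind it; z points along the fingers, y is the line along which they close (so a half turn about z gives the same grasp; the last joint's range is limited). The gripper opens to 85 mm and grips with 20 to 120 N. Pads are 22 mm wide; open, the fingers measure 114 mm over their backs; the gripper's body (76 mm by 85 mm) begins 54 mm behind the grasp point. The pads swing forward as they close: fully open they stand 13 mm farther back than shut.
Start: joints at [-1.338, 0.628, 0.038, 1.517, -0.027, 0.996, -0.02], TCP at [191.319, 621.221, 231.313] pointing down, gripper open.
Joint ranges: [-3.06, 3.06], [-0.37, 2.12], [-1.25, 1.32], [0.18, 2.47], [-1.1, 4.24], [0.23, 1.98], [-2.94, 2.94]. Speed limits (rad/s): [2.57, 2.57, 3.14, 3.14, 3.14, 3.14, 3.14].

### API

Orientations are given as [roll, pitch, yaw] about the fixed x, y, z axes, in that order (R = Rz(yaw) Ry(pitch) Rx(roll)).
In Python, from cell import read_state, get_image, finish_job gives the robot as it stands.
- The arm moves only by the tool send_rows, never from a script. Its argument "series" is a list of rows, each an object of numbers: "ax", "ay", "az": the turn, a rotation vector about the tool's x, y, z in rad; "dx", "dy", "dz": the shift along the tool's x, y, z in cm; "hand": the closure, from 0 (fully open) to 1 (shut). In form: [{"ax": .., "ay": .., "az": .., "dx": .., "dy": .., "dz": .., "hand": ..}, ...]. A call has 1 to 10 rows; each row is the pose to reach, as a shift and turn from the pose commanded when the call began, along the tool's axes at that moment; what a row does not reach only later rows make up. A row lasts 1/10 s, in which the tool goes at most 50 mm and 8.59 degrees, less where a joint would pass 70% of its speed; a pose out of reach is approached as far as the arm can. A call with a gripper value outside its range is refused whole. The fingers move at their own pace and stop on an object; the grip force is fixed at half the most. Time passes only in rows, so rows that repeat a pose let the fingers close. It gives the time, the measured TCP pose, the force, the opening and the grip force at its end, in the units of the state.
- read_state(): the state, without advancing time (a new reading comes with each control period).
- get_image(name): name is "side" or "top"; returns a dict with "pixels" (420x560x3 uint8, red, green, blue), "mtx" (3x3 intrinsics, pixels), "k1" (the pictures are not rectified: a ray, as slopes to the right and down, at radius r is drawn at 1 + k1 r^2 times it, then the intrinsics apply), "R" (3x3) and "t" (3): a world point X has camera coordinates R X + t. Camera axes: x right, y down, z forward; pixel columns grow to the right and rows downward; lengths in mm; the calibration is good to about 2 mm. A picture is of the moment at which its call begins. There is no depth.
- finish_job(): hands the job in; it is judged then, once.
The state is a dict: "clock": time; "qpos": joint angles; "qd": joint speeds; "tau": joint torques, N m; "eef_pos": TCP position; "tool_rot": TCP orientation; "force": force on the tool from outside, world axes, zero at the start; "torque": the same for the moment, N m; "width": finger opening in mm; "gripper_force": force on a finger pad.
Only numpy, scipy, OpenCV 4.12 (cv2) and the standard library are available. Lean on these libraries where they do the work, as an engineer would, in place of code of your own. Each camera call takes 0.05 s, during which the arm holds its last target. There are 200 camera calls.

### The job

Pack the hearing-aid things into the open hinged box on the shower shelf: the red hearing aid into the red well, the blue one into the blue well, the white drying capsule with the orange top into the round orange well and the green battery holder into the green well, each standing upright and flat on the floor of its well. Set them down gently without dropping them, and leave the two black shaver parts that look alike where they lie.

Things in the scene. Friction and masses are not known exactly. Their poses are not given: they have to be found in the camera images.
- aid_red_mid (a point): Right hearing aid: beige behind-the-ear shell with a RED upper half and a pale ear hook at its +y end; 14 wide (own x) x 42 long (own y, 50 with the thin hook) x 20 mm high, flat parallel sides, standing on its flat underside on the grey shelf. Point: its centre, 10 mm above its underside. z up.
- aid_blue_mid (a point): Left hearing aid: same as the other (14 x 42 x 20 mm, long along own y, point at its centre 10 mm above its underside), but with a BLUE upper half.
- dry_capsule_mid (a point): Drying capsule: white upright round puck with an ORANGE disc on top, 32 mm diameter, 22 mm high. Point: its centre, 11 mm above its underside. z up.
- battery_holder_mid (a point): Spare-battery holder: GREEN block with three steel discs on top, 16 wide (own x) x 62 long (own y) x 20 mm high. Point: its centre, 10 mm above its underside. z up.
- trimmer_head_mid (a point): Shaver part that does not belong: trimmer head shaped like a hearing aid but black and dark grey with a steel comb on top, 14 (own x) x 42 (own y) x 20 mm. Point: its centre, 10 mm up. To be left where it lies.
- shaver_head_mid (a point): Shaver part that does not belong: round shaver head, black puck with a steel top, 32 mm diameter, 22 mm high. Point: its centre, 11 mm up. To be left where it lies.
- well_red: RED insert plate fixed in the open hinged box, 60 (own x) x 90 (own y) x 8 mm, with a rectangular well 36 (x) x 64 (y) mm, 5 mm deep, pale floor, at its middle. Origin: centre of the underside, 11 mm above the work surface (the grey shelf's top is 8 mm above it); the well floor is 3 mm above the origin; z up.
- well_blue: BLUE insert plate in the same box, at the same height: 60 x 90 x 8 mm, rectangular well 36 (own x) x 64 (own y) mm, 5 mm deep, pale floor, at its middle. Origin: centre of the underside, well floor 3 mm above it. The four plates lie two by two in any arrangement, centres 72 mm apart along x, 96 mm along y.
- well_orange: ORANGE insert plate in the same box, at the same height: 60 x 90 x 8 mm, with a ROUND well of 50 mm diameter, 5 mm deep, pale floor, at its middle. Origin: centre of the underside, well floor 3 mm above it. The pale box's outer walls rise only 1 mm above the plates.
- well_green: GREEN insert plate in the same box, at the same height: 60 x 90 x 8 mm, rectangular well 32 (own x) x 80 (own y) mm, 5 mm deep, pale floor, at its middle. Origin: centre of the underside, well floor 3 mm above it. The box's empty 12 mm high lid lies folded flat back on the far side.

How it is judged (in metres and radians):
At the end, for the whole second after the job is handed in: All four things at rest and upright (0.12 rad), each on the floor of its own well (height -3/+2 mm), off its centre in x and y by at most 14 mm (aids), 12 mm (capsule), 11 and 12 mm (battery holder), either way round; both shaver parts within 20 mm of where they started (x of aid_red_mid in the frame of well_red between -0.014 and 0.014 m and y of aid_red_mid in the frame of well_red between -0.014 and 0.014 m and z of aid_red_mid in the frame of well_red between 0.01 and 0.015 m and angle between each of aid_red_mid, aid_blue_mid, dry_capsule_mid, battery_holder_mid's own z axis and vertical below 0.12 rad and linear speed of each of aid_red, aid_blue, dry_capsule, battery_holder below 0.02 m/s and angular speed of each of aid_red, aid_blue, dry_capsule, battery_holder below 0.3 rad/s and x of aid_blue_mid in the frame of well_blue between -0.014 and 0.014 m and y of aid_blue_mid in the frame of well_blue between -0.014 and 0.014 m and z of aid_blue_mid in the frame of well_blue between 0.01 and 0.015 m and x of dry_capsule_mid in the frame of well_orange between -0.012 and 0.012 m and y of dry_capsule_mid in the frame of well_orange between -0.012 and 0.012 m and z of dry_capsule_mid in the frame of well_orange between 0.011 and 0.016 m and x of battery_holder_mid in the frame of well_green between -0.011 and 0.011 m and y of battery_holder_mid in the frame of well_green between -0.012 and 0.012 m and z of battery_holder_mid in the frame of well_green between 0.01 and 0.015 m and distance of each of trimmer_head_mid, shaver_head_mid from where it was at the start of the episode below 0.02 m); the robot touches nothing.
It fails at once if one of the four things is dropped or tossed (faster than 0.7 m/s, a fall of 25 mm, while not held) ((linear speed of aid_red above 0.7 m/s and contact force between the fingers and aid_red below 0.05 N) or (linear speed of aid_blue above 0.7 m/s and contact force between the fingers and aid_blue below 0.05 N) or (linear speed of dry_capsule above 0.7 m/s and contact force between the fingers and dry_capsule below 0.05 N) or (linear speed of battery_holder above 0.7 m/s and contact force between the fingers and battery_holder below 0.05 N)).
It fails at once if a shaver part is moved more than 20 mm from where it lay (distance of any of trimmer_head_mid, shaver_head_mid from where it was at the start of the episode above 0.02 m).
It also fails if it takes over 90 s, if anything falls off the work surface, if the arm or the gripper's body presses on something with over 40 N, if the wrist force passes 120 N, or if a joint passes its speed limit or range.

## Working session

There is one attempt and no reset: what is moved stays moved. The work goes in short steps, Python scripts to look and compute and a tool call to move; the robot and the scene stay as the last step left them, time stands still between calls to the robot, and variables do not carry over. Pictures are saved under pics/ and viewed, at most 14 in all, crops included, and the job is handed in when it is done.

Besides the shell and the picture viewer there is one more tool, called after "Call:" as name([rows], argument=value, ...), one row to a line, values as JSON. send_rows: Moves the arm, as the interface text tells. Its arguments: {"type":"object","properties":{"series":{"type":"array","items":{"type":"object","properties":{"ax":{"type":"number"},"ay":{"type":"number"},"az":{"type":"number"},"dx":{"type":"number"},"dy":{"type":"number"},"dz":{"type":"number"},"hand":{"type":"number"}}}}},"required":["series"]}

```bash
mkdir -p pics; ls; python3 - <<'E'
from cell import *
import cv2
s=read_state();print({k:s[k] for k in('clock','eef_pos','tool_rot','width','force')})
for n in('top','side'):
    d=get_image(n);cv2.imwrite(f'pics/{n}0.png',d['pixels'][:,:,::-1]);print(n,d['mtx'],d['k1'],d['R'],d['t'])
E
```

```text
pics
{'clock': 0.0, 'eef_pos': array([191.11774421, 620.60890148, 230.37098315]), 'tool_rot': array([-3.13967003e+00,  5.64358239e-06,  2.84282629e+00]), 'width': 85.60130441264056, 'force': array([ 0.05923154, -0.2265006 ,  0.32990761])}
top [[393.45618079   0.         277.78783477]
 [  0.         393.45618079 206.82370805]
 [  0.           0.           1.        ]] -0.05555236708819409 [[ 0.08893652 -0.99603449  0.00236232]
 [-0.97499355 -0.08754222 -0.20426437]
 [ 0.20366116  0.01586331 -0.97891291]] [-30.2623717  515.71853911 920.50841915]
side [[521.41519617   0.         276.58584388]
 [  0.         521.41519617 203.18035629]
 [  0.           0.           1.        ]] 0.02899223844494209 [[ 0.89083475 -0.45431305 -0.0036191 ]
 [-0.28487618 -0.55235551 -0.78342132]
 [ 0.3539195   0.69892993 -0.62148045]] [-464.51240105  183.90906984 1166.81804673]
```

View pics/top0.png

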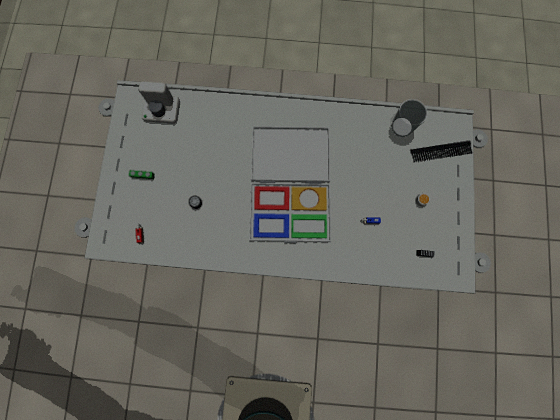

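View pics/side0.png

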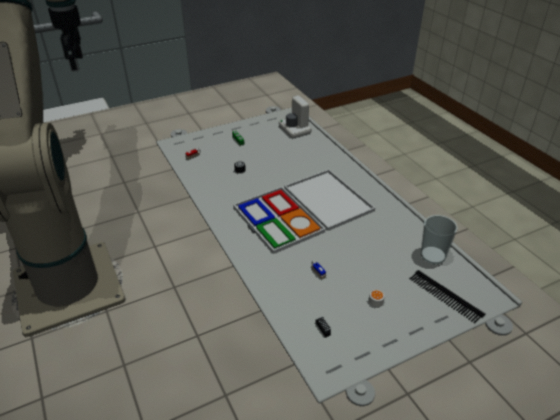

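```bash
cat > h.py <<'E'
import numpy as np, cv2
from cell import *
HSV={'red':[(0,8),(172,180)],'blue':[(108,128)],'orange':[(10,22)],'green':[(50,75)]}
def cast(d,uv,z):
    n=cv2.undistortPoints(np.float64(uv).reshape(-1,1,2),d['mtx'],np.array([d['k1'],0,0,0.])).reshape(-1,2)
    r=np.c_[n,np.ones(len(n))]@d['R']; c=-d['R'].T@d['t']
    return c+r*((z-c[2])/r[:,2])[:,None]
def blobs(d,col,smin=110,vmin=40):
    h=cv2.cvtColor(d['pixels'],cv2.COLOR_RGB2HSV); m=np.zeros(h.shape[:2],np.uint8)
    for a,b in HSV[col]: m|=cv2.inRange(h,(a,smin,vmin),(b,255,255))
    cs,_=cv2.findContours(m,cv2.RETR_EXTERNAL,cv2.CHAIN_APPROX_NONE)
    return [c.reshape(-1,2) for c in cs if len(c)>=8]
def rect(P):
    (c,s,_)=r=cv2.minAreaRect(np.float32(P[:,:2])); b=cv2.boxPoints(r)
    e=[b[1]-b[0],b[2]-b[1]]; e=max(e,key=np.linalg.norm)
    return np.round(c,1),np.round(sorted(s),1),round(float(np.arctan2(e[1],e[0]))%np.pi,3)
E
python3 - <<'E'
from h import *
for n in('top','side'):
    d=get_image(n)
    for col in HSV:
        for c in blobs(d,col):
            big=cv2.contourArea(c)>300; z=19 if big else 26
            print(n,col,'plate' if big else 'item',c.mean(0).round(),len(c),*rect(cast(d,c,z)))
    g=d['pixels'].max(2)
    for nm,uv in (('shav',[195,202] if n=='top' else [240,166]),('trim',[425,253] if n=='top' else [323,327])):
        u,v=uv; m=(g[v-12:v+13,u-14:u+15]<75).astype(np.uint8)
        c=max(cv2.findContours(m,0,1)[0],key=cv2.contourArea).reshape(-1,2)+[u-14,v-12]
        print(n,nm,c.mean(0),*rect(cast(d,c,22)))
E
```

```text
top red item [139. 235.] 35 [418. 360.] [12.8 36. ] 0.158
top red plate [272. 198.] 109 [546.6  35.9] [60.9 87.7] 1.66
top blue item [373. 220.] 35 [ 511.  -228.6] [12.9 33.7] 1.659
top blue plate [271. 225.] 113 [473.9  29.4] [59.1 86.9] 1.66
top orange item [424. 199.] 25 [ 577.4 -356.4] [22.3 23.6] 1.328
top orange plate [309. 198.] 110 [552.9 -61.7] [60.8 87.6] 1.652
top green plate [309. 226.] 113 [482.2 -67.2] [59.1 86.9] 1.653
top green item [143. 174.] 59 [577.5 376.1] [14.5 47.8] 1.578
top green item [130. 173.] 10 [576.5 409.8] [ 5.  11.4] 0.403
top shav [194.8974359  202.30769231] [515.5 228.6] [31.9 38.2] 0.576
top trim [424.5        253.27272727] [ 436.4 -362.4] [17.6 44.2] 1.655
side red plate [280. 202.] 76 [547.1  31.3] [63.7 95.1] 1.653
side red item [191. 153.] 24 [418.1 351.5] [22.7 36. ] 0.248
side blue item [319. 268.] 35 [ 509.3 -231.2] [16.8 38.7] 1.586
side blue plate [256. 211.] 77 [474.   26.3] [61.6 94.8] 1.669
side orange item [377. 294.] 27 [ 580.8 -353.1] [21.  22.9] 0.956
side orange plate [300. 222.] 81 [554.6 -64.3] [64.4 96. ] 1.665
side orange plate [365.  92.] 207 [1126.8  449. ] [ 82.3 432. ] 0.004
side green plate [275. 233.] 80 [481.  -70.5] [59.8 91.6] 1.653
side green item [238. 138.] 40 [574.  365.9] [19.5 76.3] 1.547
side shav [239.45714286 167.91428571] [514.9 220.3] [31.2 45.5] 1.163
side trim [322.93181818 327.        ] [ 436.3 -372.1] [21.1 45.8] 1.545
```

```bash
python3 - <<'E'
import cv2,numpy as np
t=cv2.imread('pics/top0.png')
cr=[t[y-25:y+25,x-33:x+33] for x,y in((140,234),(371,221),(423,200),(141,174),(425,253),(195,202))]
cr=[cv2.resize(c,(264,200),interpolation=cv2.INTER_CUBIC) for c in cr]
cv2.imwrite('pics/crops0.png',np.vstack([np.hstack(cr[:3]),np.hstack(cr[3:])]))
E
```

```text
(no output)
```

View pics/crops0.png

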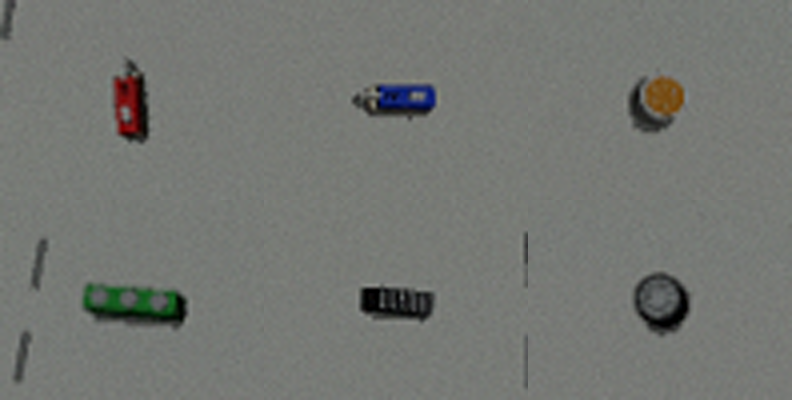

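```bash
cat >> h.py <<'E'
from scipy.spatial.transform import Rotation as Ro
def go(x,y,z,yaw):
    s=read_state(); R=Ro.from_euler('xyz',s['tool_rot']); T=Ro.from_euler('xyz',[np.pi,0,yaw])
    sh=R.as_matrix().T@(np.array([x,y,z])-s['eef_pos'])/10; rv=(R.inv()*T).as_rotvec()
    print('t',round(s['clock'],2),'pos',s['eef_pos'].round(1),'rot',s['tool_rot'].round(3),'w',round(s['width'],1),'gf',round(float(np.ravel(s['gripper_force'])[0]),1),'F',s['force'].round(1))
    print('shift cm',sh.round(2),'turn',rv.round(3),'rows',np.linalg.norm(sh)/5,np.linalg.norm(rv)/.15)
E
python3 - <<'E'
from h import *
t=get_image('top'); s=get_image('side')
for d in(t,s):
    for c in blobs(d,'orange'):
        if cv2.contourArea(c)<300: print('cap',cast(d,[c.mean(0)],30).round(1))
    for c in blobs(d,'red'):
        if cv2.contourArea(c)<300: print('red',cast(d,[c.mean(0)],24).round(1),rect(cast(d,c,24)))
    P=np.vstack([c for c in blobs(d,'green',70,30) if cv2.contourArea(c)<300])
    print('bat',rect(cast(d,P,26)))
    u=[138,173] if d is t else [238,138]
go(419,358,120,3.30)
E
```

```text
cap [[ 575.9 -355.4   30. ]]
red [[418.4 360.6  24. ]] (array([418.5, 360.8]), array([12.8, 36.6]), 0.158)
bat (array([576.7, 382.1]), array([18.7, 60.5]), 1.584)
cap [[ 577.6 -356.1   30. ]]
cap [[1259.2  293.2   30. ]]
red [[418.7 354.5  24. ]] (array([419. , 355.4]), array([24.3, 35.5]), 0.203)
bat (array([574.4, 368.1]), array([24.4, 83.2]), 1.562)
t 0.3 pos [191.3 621.  231. ] rot [-3.141 -0.     2.843] w 86.2 gf 0.0 F [-0.5  1.3 -0.1]
shift cm [-29.51 -18.43  11.11] turn [-0.001 -0.    -0.457] rows 7.303915148652827 3.0479932486007932
```

Call:
send_rows([
  {"dx":-29.5,"dy":-18.4,"dz":11.1,"az":-0.457,"hand":0},
  {"dx":-29.5,"dy":-18.4,"dz":11.1,"az":-0.457,"hand":0},
  {"dx":-29.5,"dy":-18.4,"dz":11.1,"az":-0.457,"hand":0},
  {"dx":-29.5,"dy":-18.4,"dz":11.1,"az":-0.457,"hand":0.3},
  {"dx":-29.5,"dy":-18.4,"dz":11.1,"az":-0.457,"hand":0.3},
  {"dx":-29.5,"dy":-18.4,"dz":11.1,"az":-0.457,"hand":0.3},
  {"dx":-29.5,"dy":-18.4,"dz":11.1,"az":-0.457,"hand":0.3},
  {"dx":-29.5,"dy":-18.4,"dz":11.1,"az":-0.457,"hand":0.3},
  {"dx":-29.5,"dy":-18.4,"dz":11.1,"az":-0.457,"hand":0.3},
  {"dx":-29.5,"dy":-18.4,"dz":11.1,"az":-0.457,"hand":0.3},
])

```text
invalid input at $.series[0]: expected keys ax, ay, az, dx, dy, dz, hand
```

```bash
python3 - <<'E'
from h import *
go(420,358,45,3.30); go(420,358,16,3.30)
a=[get_image(n)['pixels'] for n in('top','side')]
cv2.imwrite('pics/g1.png',np.hstack([cv2.resize(a[0][180:280,90:190],(400,400)),cv2.resize(a[1][100:200,140:240],(400,400))])[:,:,::-1])
E
```

```text
t 0.3 pos [191.3 621.  231. ] rot [-3.141 -0.     2.843] w 86.2 gf 0.0 F [-0.5  1.3 -0.1]
shift cm [-29.6  -18.39  18.61] turn [-0.001 -0.    -0.457] rows 7.901877206795703 3.0479932486007932
t 0.3 pos [191.3 621.  231. ] rot [-3.141 -0.     2.843] w 86.2 gf 0.0 F [-0.5  1.3 -0.1]
shift cm [-29.6  -18.39  21.51] turn [-0.001 -0.    -0.457] rows 8.190923318170015 3.0479932486007932
```

View pics/g1.png

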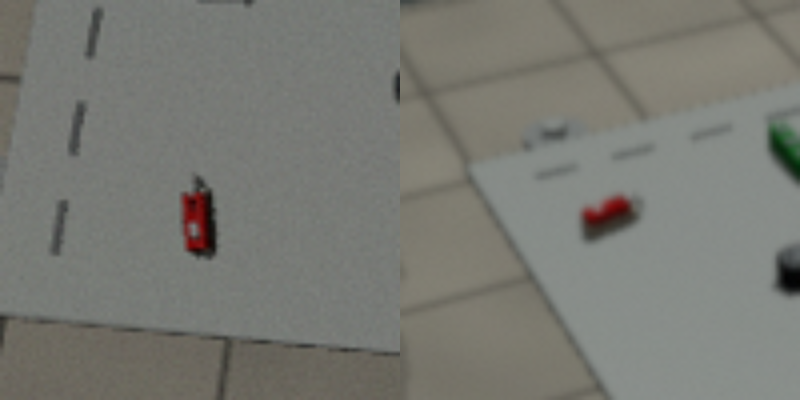

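The picture shows the red aid alone at top px (139,235), with its hook towards +x. The arm hasn't moved yet because every row needs all the keys.

Call:
send_rows([
  {"ax":0,"ay":0,"az":-0.457,"dx":-29.5,"dy":-18.4,"dz":11.1,"hand":0},
  {"ax":0,"ay":0,"az":-0.457,"dx":-29.5,"dy":-18.4,"dz":11.1,"hand":0},
  {"ax":0,"ay":0,"az":-0.457,"dx":-29.5,"dy":-18.4,"dz":11.1,"hand":0.3},
  {"ax":0,"ay":0,"az":-0.457,"dx":-29.5,"dy":-18.4,"dz":11.1,"hand":0.3},
  {"ax":0,"ay":0,"az":-0.457,"dx":-29.5,"dy":-18.4,"dz":11.1,"hand":0.3},
  {"ax":0,"ay":0,"az":-0.457,"dx":-29.5,"dy":-18.4,"dz":11.1,"hand":0.3},
  {"ax":0,"ay":0,"az":-0.457,"dx":-29.5,"dy":-18.4,"dz":11.1,"hand":0.3},
  {"ax":0,"ay":0,"az":-0.457,"dx":-29.5,"dy":-18.4,"dz":11.1,"hand":0.3},
  {"ax":0,"ay":0,"az":-0.457,"dx":-29.5,"dy":-18.4,"dz":11.1,"hand":0.3},
  {"ax":0,"ay":0,"az":-0.457,"dx":-29.5,"dy":-18.4,"dz":11.1,"hand":0.3},
])

```text
clock: 1.4
eef_pos: [418.5, 359.9, 120.6]
tool_rot: [3.14, -0.0, -2.983]
force: [-0.5, 0.6, -0.2]
width: 60.0
gripper_force: 0.0
```

```bash
python3 - <<'E'
from h import *
go(420,358,45,3.30); go(420,358,16,3.30)
E
```

```text
t 1.4 pos [418.5 359.9 120.6] rot [ 3.14  -0.    -2.983] w 60.0 gf 0.0 F [-0.5  0.6 -0.2]
shift cm [-0.12 -0.22  7.56] turn [ 0.002 -0.     0.   ] rows 1.51256806348685 0.01077774574273972
t 1.4 pos [418.5 359.9 120.6] rot [ 3.14  -0.    -2.983] w 60.0 gf 0.0 F [-0.5  0.6 -0.2]
shift cm [-0.12 -0.23 10.46] turn [ 0.002 -0.     0.   ] rows 2.0923532224292445 0.01077774574273972
```

Call:
send_rows([
  {"ax":0,"ay":0,"az":0,"dx":-0.1,"dy":-0.2,"dz":4,"hand":0.3},
  {"ax":0,"ay":0,"az":0,"dx":-0.1,"dy":-0.2,"dz":7.5,"hand":0.3},
  {"ax":0,"ay":0,"az":0,"dx":-0.1,"dy":-0.2,"dz":9.5,"hand":0.3},
  {"ax":0,"ay":0,"az":0,"dx":-0.1,"dy":-0.2,"dz":10.4,"hand":0.3},
  {"ax":0,"ay":0,"az":0,"dx":-0.1,"dy":-0.2,"dz":10.4,"hand":0.5},
  {"ax":0,"ay":0,"az":0,"dx":-0.1,"dy":-0.2,"dz":10.4,"hand":0.65},
  {"ax":0,"ay":0,"az":0,"dx":-0.1,"dy":-0.2,"dz":10.4,"hand":0.75},
  {"ax":0,"ay":0,"az":0,"dx":-0.1,"dy":-0.2,"dz":10.4,"hand":1},
  {"ax":0,"ay":0,"az":0,"dx":-0.1,"dy":-0.2,"dz":10.4,"hand":1},
  {"ax":0,"ay":0,"az":0,"dx":-0.1,"dy":-0.2,"dz":10.4,"hand":1},
])

```text
clock: 2.4
eef_pos: [421.1, 357.7, 17.8]
tool_rot: [3.14, 0.002, -2.983]
force: [-0.8, -1.0, 5.9]
width: 12.1
gripper_force: 59.6
```

```bash
python3 - <<'E'
from h import *
go(420,358,16,3.30)
E
```

```text
t 2.4 pos [421.1 357.7  17.8] rot [ 3.140e+00  2.000e-03 -2.983e+00] w 12.1 gf 59.6 F [-0.8 -1.   5.9]
shift cm [0.1  0.05 0.18] turn [ 0.002  0.002 -0.   ] rows 0.04298365824222579 0.0189347693955425
```

Call:
send_rows([
  {"ax":0,"ay":0,"az":0,"dx":0,"dy":0,"dz":-1,"hand":1},
  {"ax":0,"ay":0,"az":0,"dx":0,"dy":0,"dz":-3,"hand":1},
  {"ax":0,"ay":0,"az":0,"dx":0,"dy":0,"dz":-6,"hand":1},
  {"ax":0,"ay":0,"az":0,"dx":0,"dy":0,"dz":-8,"hand":1},
  {"ax":0,"ay":0,"az":0,"dx":0,"dy":0,"dz":-8,"hand":1},
  {"ax":0,"ay":0,"az":0,"dx":0,"dy":0,"dz":-8,"hand":1},
])

```text
clock: 3.0
eef_pos: [420.7, 356.7, 97.1]
tool_rot: [3.141, 0.001, -2.984]
force: [-0.7, -0.6, -0.8]
width: 12.3
gripper_force: 58.9
```

```bash
python3 - <<'E'
from h import *
go(546.8,33.5,80,1.655)
E
```

```text
t 3.0 pos [420.7 356.7  97.1] rot [ 3.141e+00  1.000e-03 -2.984e+00] w 12.3 gf 58.9 F [-0.7 -0.6 -0.8]
shift cm [ -7.37 -33.9    1.69] turn [1.000e-03 0.000e+00 1.644e+00] rows 6.947067762760805 10.962869790005085
```

Call:
send_rows([
  {"ax":0,"ay":0,"az":0.14,"dx":-0.5,"dy":-2,"dz":0,"hand":1},
  {"ax":0,"ay":0,"az":0.28,"dx":-1.2,"dy":-5.5,"dz":0,"hand":1},
  {"ax":0,"ay":0,"az":0.42,"dx":-2,"dy":-9.5,"dz":0,"hand":1},
  {"ax":0,"ay":0,"az":0.56,"dx":-3,"dy":-13.5,"dz":0,"hand":1},
  {"ax":0,"ay":0,"az":0.7,"dx":-3.9,"dy":-17.5,"dz":0,"hand":1},
  {"ax":0,"ay":0,"az":0.84,"dx":-4.8,"dy":-21.5,"dz":0,"hand":1},
  {"ax":0,"ay":0,"az":0.98,"dx":-5.7,"dy":-25.5,"dz":0,"hand":1},
  {"ax":0,"ay":0,"az":1.12,"dx":-6.5,"dy":-29.5,"dz":0,"hand":1},
  {"ax":0,"ay":0,"az":1.26,"dx":-7.1,"dy":-32.5,"dz":0,"hand":1},
  {"ax":0,"ay":0,"az":1.4,"dx":-7.4,"dy":-33.9,"dz":0,"hand":1},
])

```text
clock: 4.0
eef_pos: [547.0, 29.1, 95.4]
tool_rot: [-3.14, 0.002, 1.889]
force: [-0.9, 0.8, -0.5]
width: 12.0
gripper_force: 58.9
```

Call:
send_rows([
  {"ax":0,"ay":0,"az":0.14,"dx":0,"dy":0,"dz":1,"hand":1},
  {"ax":0,"ay":0,"az":0.244,"dx":0,"dy":0,"dz":1.7,"hand":1},
  {"ax":0,"ay":0,"az":0.244,"dx":0,"dy":0,"dz":1.7,"hand":1},
  {"ax":0,"ay":0,"az":0.244,"dx":0,"dy":0,"dz":1.7,"hand":1},
  {"ax":0,"ay":0,"az":0.244,"dx":0,"dy":0,"dz":1.7,"hand":1},
])

```text
clock: 4.5
eef_pos: [546.8, 33.7, 79.2]
tool_rot: [-3.141, -0.0, 1.658]
force: [-0.3, 0.3, -0.4]
width: 12.0
gripper_force: 58.9
```

```bash
python3 - <<'E'
from h import *
go(546.8,33.5,23,1.655)
a=[get_image(n)['pixels'] for n in('top','side')]
cv2.imwrite('pics/g2.png',np.hstack([cv2.resize(a[0][150:250,240:340],(400,400)),cv2.resize(a[1][120:260,220:360],(400,400))])[:,:,::-1])
E
```

```text
t 4.5 pos [546.8  33.7  79.2] rot [-3.141 -0.     1.658] w 12.0 gf 58.9 F [-0.3  0.3 -0.4]
shift cm [-0.02  0.    5.62] turn [-0.    -0.     0.003] rows 1.1249708489836734 0.0186036410726155
```

View pics/g2.png

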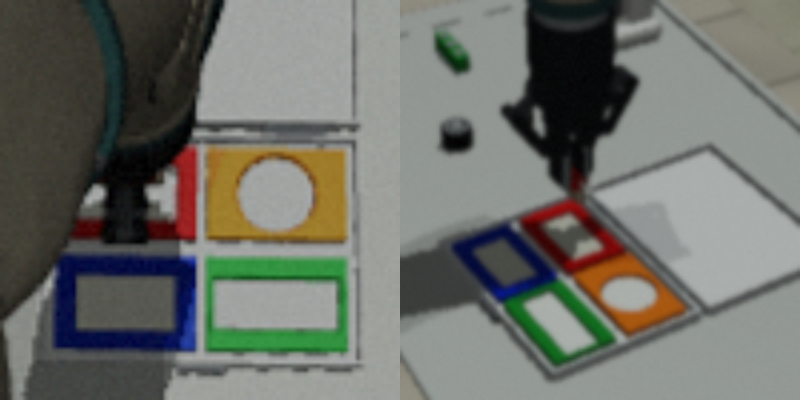

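Call:
send_rows([
  {"ax":0,"ay":0,"az":0,"dx":0,"dy":0,"dz":2,"hand":1},
  {"ax":0,"ay":0,"az":0,"dx":0,"dy":0,"dz":3.5,"hand":1},
  {"ax":0,"ay":0,"az":0,"dx":0,"dy":0,"dz":4.5,"hand":1},
  {"ax":0,"ay":0,"az":0,"dx":0,"dy":0,"dz":5,"hand":1},
  {"ax":0,"ay":0,"az":0,"dx":0,"dy":0,"dz":5.3,"hand":1},
  {"ax":0,"ay":0,"az":0,"dx":0,"dy":0,"dz":5.5,"hand":1},
  {"ax":0,"ay":0,"az":0,"dx":0,"dy":0,"dz":5.5,"hand":1},
])

```text
clock: 5.3
eef_pos: [547.0, 33.6, 24.5]
tool_rot: [3.141, -0.0, 1.656]
force: [0.1, -0.3, -0.4]
width: 12.5
gripper_force: 58.9
```

Call:
send_rows([
  {"ax":0,"ay":0,"az":0,"dx":0,"dy":0,"dz":0.1,"hand":1},
  {"ax":0,"ay":0,"az":0,"dx":0,"dy":0,"dz":0.1,"hand":1},
  {"ax":0,"ay":0,"az":0,"dx":0,"dy":0,"dz":0.1,"hand":1},
])

```text
clock: 5.6
eef_pos: [547.3, 33.6, 23.8]
tool_rot: [3.141, -0.0, 1.656]
force: [0.4, 0.2, 4.5]
width: 12.3
gripper_force: 59.4
```

Call:
send_rows([
  {"ax":0,"ay":0,"az":0,"dx":0,"dy":0,"dz":0.1,"hand":1},
  {"ax":0,"ay":0,"az":0,"dx":0,"dy":0,"dz":0.1,"hand":1},
  {"ax":0,"ay":0,"az":0,"dx":0,"dy":0,"dz":0.1,"hand":1},
])

```text
clock: 5.9
eef_pos: [547.3, 33.7, 23.8]
tool_rot: [3.14, -0.001, 1.656]
force: [-2.4, -1.1, 14.1]
width: 12.1
gripper_force: 60.6
```

Contact at the floor, as predicted (TCP z 23.8). Release and rise.

Call:
send_rows([
  {"ax":0,"ay":0,"az":0,"dx":0,"dy":0,"dz":-0.1,"hand":0.8},
  {"ax":0,"ay":0,"az":0,"dx":0,"dy":0,"dz":-0.1,"hand":0.7},
  {"ax":0,"ay":0,"az":0,"dx":0,"dy":0,"dz":-0.1,"hand":0.6},
  {"ax":0,"ay":0,"az":0,"dx":0,"dy":0,"dz":-0.5,"hand":0.6},
  {"ax":0,"ay":0,"az":0,"dx":0,"dy":0,"dz":-2,"hand":0.5},
  {"ax":0,"ay":0,"az":0,"dx":0,"dy":0,"dz":-5,"hand":0.3},
  {"ax":0,"ay":0,"az":0,"dx":0,"dy":0,"dz":-8,"hand":0.3},
  {"ax":0,"ay":0,"az":0,"dx":0,"dy":0,"dz":-8,"hand":0.3},
  {"ax":0,"ay":0,"az":0,"dx":0,"dy":0,"dz":-8,"hand":0.3},
])

```text
clock: 6.8
eef_pos: [547.2, 33.8, 102.8]
tool_rot: [3.14, -0.0, 1.656]
force: [-0.3, 0.2, 0.6]
width: 59.8
gripper_force: 0.0
```

```bash
python3 - <<'E'
from h import *
go(576,378,100,1.58)
d=get_image('side')
for c in blobs(d,'red'): print(c.mean(0),rect(cast(d,c,29)))
E
```

```text
t 6.8 pos [547.2  33.8 102.8] rot [ 3.14  -0.     1.656] w 59.8 gf 0.0 F [-0.3  0.2  0.6]
shift cm [34.05  5.8   0.3 ] turn [ 0.001 -0.     0.076] rows 6.907989233679158 0.5070611706492745
[279.875  202.4375] (array([540. ,  18.4]), array([64.1, 97.5]), 1.634)
```

Call:
send_rows([
  {"ax":0,"ay":0,"az":0.076,"dx":34.3,"dy":5.8,"dz":0,"hand":0.3},
  {"ax":0,"ay":0,"az":0.076,"dx":34.3,"dy":5.8,"dz":0,"hand":0.3},
  {"ax":0,"ay":0,"az":0.076,"dx":34.3,"dy":5.8,"dz":0,"hand":0.3},
  {"ax":0,"ay":0,"az":0.076,"dx":34.3,"dy":5.8,"dz":0,"hand":0.3},
  {"ax":0,"ay":0,"az":0.076,"dx":34.3,"dy":5.8,"dz":0,"hand":0.3},
  {"ax":0,"ay":0,"az":0.076,"dx":34.3,"dy":5.8,"dz":0,"hand":0.3},
  {"ax":0,"ay":0,"az":0.076,"dx":34.3,"dy":5.8,"dz":0,"hand":0.3},
  {"ax":0,"ay":0,"az":0.076,"dx":34.3,"dy":5.8,"dz":0,"hand":0.3},
  {"ax":0,"ay":0,"az":0.076,"dx":34.3,"dy":5.8,"dz":0,"hand":0.3},
  {"ax":0,"ay":0,"az":0.076,"dx":34.3,"dy":5.8,"dz":0,"hand":0.3},
])

```text
clock: 7.85
eef_pos: [575.3, 378.0, 101.0]
tool_rot: [-3.14, 0.003, 1.578]
force: [-0.3, -0.8, 0.5]
width: 59.8
gripper_force: 0.0
```

```bash
python3 - <<'E'
from h import *
go(576,380,17,1.58)
t=get_image('top');s=get_image('side')
cv2.imwrite('pics/g3.png',np.hstack([cv2.resize(t['pixels'][150:250,240:340],(400,400)),cv2.resize(s['pixels'][90:230,180:320],(400,400))])[:,:,::-1])
for c in blobs(t,'red',90): print('red',cv2.contourArea(c),rect(cast(t,c,31)))
E
```

```text
t 7.85 pos [575.3 378.  101. ] rot [-3.140e+00  3.000e-03  1.578e+00] w 59.8 gf 0.0 F [-0.3 -0.8  0.5]
shift cm [0.23 0.09 8.4 ] turn [-0.002  0.003 -0.002] rows 1.6806806313147071 0.0252428722770691
red 758.0 (array([543.8,  35.6]), array([60.1, 86.9]), 1.66)
```

View pics/g3.png

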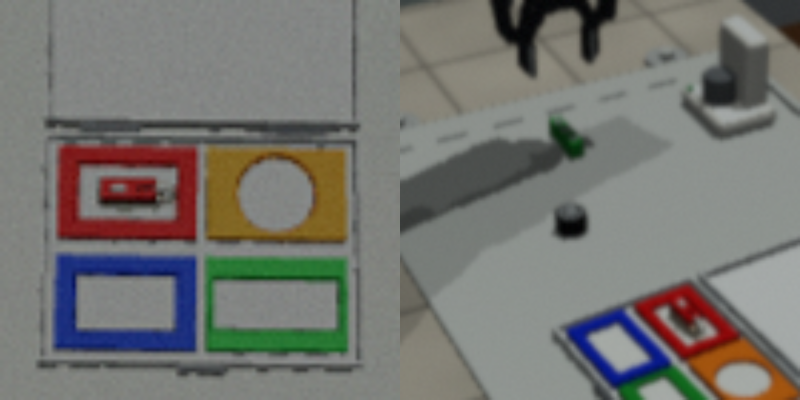

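The red aid stands upright in the red well and is close to centred (shell at crop x 98–165, well at 79–176). Next is the battery holder.

Call:
send_rows([
  {"ax":0,"ay":0,"az":0,"dx":0.2,"dy":0.1,"dz":3,"hand":0.3},
  {"ax":0,"ay":0,"az":0,"dx":0.2,"dy":0.1,"dz":6,"hand":0.3},
  {"ax":0,"ay":0,"az":0,"dx":0.2,"dy":0.1,"dz":8,"hand":0.3},
  {"ax":0,"ay":0,"az":0,"dx":0.2,"dy":0.1,"dz":8.4,"hand":0.3},
  {"ax":0,"ay":0,"az":0,"dx":0.2,"dy":0.1,"dz":8.4,"hand":0.5},
  {"ax":0,"ay":0,"az":0,"dx":0.2,"dy":0.1,"dz":8.4,"hand":0.65},
  {"ax":0,"ay":0,"az":0,"dx":0.2,"dy":0.1,"dz":8.4,"hand":0.75},
  {"ax":0,"ay":0,"az":0,"dx":0.2,"dy":0.1,"dz":8.4,"hand":1},
  {"ax":0,"ay":0,"az":0,"dx":0.2,"dy":0.1,"dz":8.4,"hand":1},
  {"ax":0,"ay":0,"az":0,"dx":0.2,"dy":0.1,"dz":8.4,"hand":1},
])

```text
clock: 8.95
eef_pos: [577.6, 382.7, 20.0]
tool_rot: [3.139, -0.001, 1.58]
force: [0.4, -0.4, 6.9]
width: 14.1
gripper_force: 60.3
```

Call:
send_rows([
  {"ax":0,"ay":0,"az":0,"dx":0,"dy":0,"dz":0,"hand":1},
  {"ax":0,"ay":0,"az":0,"dx":0,"dy":0,"dz":0,"hand":1},
])

```text
clock: 9.15
eef_pos: [577.6, 382.7, 20.0]
tool_rot: [3.139, -0.001, 1.58]
force: [-0.4, -0.1, 6.4]
width: 14.1
gripper_force: 60.3
```

Call:
send_rows([
  {"ax":0,"ay":0,"az":0,"dx":0,"dy":0,"dz":-1,"hand":1},
  {"ax":0,"ay":0,"az":0,"dx":0,"dy":0,"dz":-3,"hand":1},
  {"ax":0,"ay":0,"az":0,"dx":0,"dy":0,"dz":-6,"hand":1},
  {"ax":0,"ay":0,"az":0,"dx":0,"dy":0,"dz":-8,"hand":1},
  {"ax":0,"ay":0,"az":0,"dx":0,"dy":0,"dz":-8,"hand":1},
  {"ax":0,"ay":0,"az":0,"dx":0,"dy":0,"dz":-8,"hand":1},
])

```text
clock: 9.75
eef_pos: [576.3, 382.5, 98.7]
tool_rot: [3.141, -0.001, 1.58]
force: [-0.6, 0.7, 0.5]
width: 14.3
gripper_force: 59.5
```

```bash
python3 - <<'E'
from h import *
go(481.5,-68.5,97,1.655)
t=get_image('top');s=get_image('side')
cv2.imwrite('pics/g4.png',np.hstack([cv2.resize(t['pixels'][120:220,90:190],(400,400)),cv2.resize(s['pixels'][70:190,180:300],(400,400))])[:,:,::-1])
E
```

```text
t 9.75 pos [576.3 382.5  98.7] rot [ 3.141e+00 -1.000e-03  1.580e+00] w 14.3 gf 59.5 F [-0.6  0.7  0.5]
shift cm [-45.01  -9.89   0.14] turn [ 0.    -0.001 -0.075] rows 9.217411466194608 0.5002231393957022
```

View pics/g4.png

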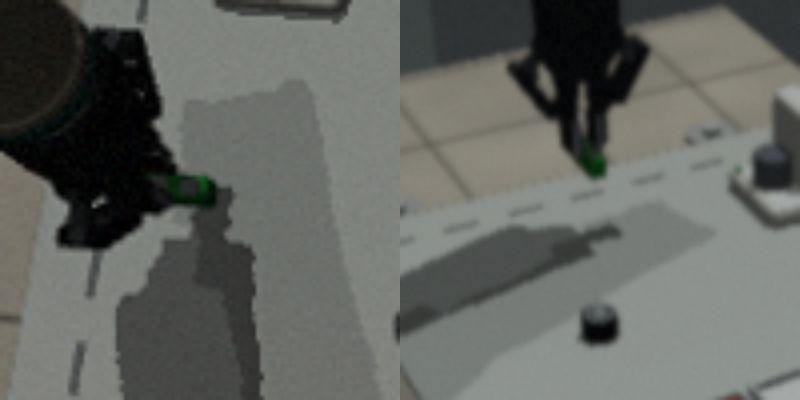

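```bash
python3 - <<'E'
from h import *
t=get_image('top')
for c in blobs(t,'green',90,30):
    if cv2.contourArea(c)<300: e=c[c[:,0]>=np.percentile(c[:,0],85)].mean(0); print(e,cast(t,[e],97).round(1),cast(t,[e],107).round(1))
E
```

```text
[141.5        166.66666667] [[576.9 353.7  97. ]] [[574.1 349.8 107. ]]
```

Call:
send_rows([
  {"ax":0,"ay":0,"az":-0.03,"dx":-2,"dy":-0.5,"dz":0,"hand":1},
  {"ax":0,"ay":0,"az":-0.075,"dx":-6,"dy":-1.4,"dz":0,"hand":1},
  {"ax":0,"ay":0,"az":-0.075,"dx":-10.5,"dy":-2.4,"dz":0,"hand":1},
  {"ax":0,"ay":0,"az":-0.075,"dx":-15.2,"dy":-3.4,"dz":0,"hand":1},
  {"ax":0,"ay":0,"az":-0.075,"dx":-20,"dy":-4.4,"dz":0,"hand":1},
  {"ax":0,"ay":0,"az":-0.075,"dx":-24.8,"dy":-5.5,"dz":0,"hand":1},
  {"ax":0,"ay":0,"az":-0.075,"dx":-29.6,"dy":-6.6,"dz":0,"hand":1},
  {"ax":0,"ay":0,"az":-0.075,"dx":-34.4,"dy":-7.7,"dz":0,"hand":1},
  {"ax":0,"ay":0,"az":-0.075,"dx":-38.8,"dy":-8.6,"dz":0,"hand":1},
  {"ax":0,"ay":0,"az":-0.075,"dx":-42,"dy":-9.3,"dz":0,"hand":1},
])

```text
clock: 10.9
eef_pos: [485.7, -41.9, 97.7]
tool_rot: [-3.14, 0.001, 1.652]
force: [0.5, -0.5, -0.1]
width: 13.9
gripper_force: 59.5
```

```bash
python3 - <<'E'
from h import *
go(481.5,-66.5,28,1.655)
E
```

```text
t 10.9 pos [485.7 -41.9  97.7] rot [-3.140e+00  1.000e-03  1.652e+00] w 13.9 gf 59.5 F [ 0.5 -0.5 -0.1]
shift cm [-2.41 -0.61  6.97] turn [-0.002  0.001 -0.003] rows 1.4808856366001524 0.025943738990703683
```

Call:
send_rows([
  {"ax":0,"ay":0,"az":0,"dx":-1.5,"dy":-0.4,"dz":0,"hand":1},
  {"ax":0,"ay":0,"az":0,"dx":-2.4,"dy":-0.6,"dz":1,"hand":1},
  {"ax":0,"ay":0,"az":0,"dx":-2.4,"dy":-0.6,"dz":2,"hand":1},
  {"ax":0,"ay":0,"az":0,"dx":-2.4,"dy":-0.6,"dz":2,"hand":1},
  {"ax":0,"ay":0,"az":0,"dx":-2.4,"dy":-0.6,"dz":2,"hand":1},
  {"ax":0,"ay":0,"az":0,"dx":-2.4,"dy":-0.6,"dz":2,"hand":1},
])

```text
clock: 11.5
eef_pos: [483.6, -61.7, 78.1]
tool_rot: [-3.141, -0.0, 1.657]
force: [-0.4, 0.3, 0.3]
width: 14.1
gripper_force: 59.5
```

```bash
python3 - <<'E'
from h import *
go(481.5,-66.5,28,1.655)
E
```

```text
t 11.5 pos [483.6 -61.7  78.1] rot [-3.141 -0.     1.657] w 14.1 gf 59.5 F [-0.4  0.3  0.3]
shift cm [-0.46 -0.25  5.01] turn [-0.    -0.     0.002] rows 1.007202810541683 0.012697277675469115
```

Call:
send_rows([
  {"ax":0,"ay":0,"az":0,"dx":-0.5,"dy":-0.25,"dz":2,"hand":1},
  {"ax":0,"ay":0,"az":0,"dx":-0.5,"dy":-0.25,"dz":3.5,"hand":1},
  {"ax":0,"ay":0,"az":0,"dx":-0.5,"dy":-0.25,"dz":4.5,"hand":1},
  {"ax":0,"ay":0,"az":0,"dx":-0.5,"dy":-0.25,"dz":5,"hand":1},
  {"ax":0,"ay":0,"az":0,"dx":-0.5,"dy":-0.25,"dz":5.1,"hand":1},
  {"ax":0,"ay":0,"az":0,"dx":-0.5,"dy":-0.25,"dz":5.1,"hand":1},
])

```text
clock: 12.1
eef_pos: [481.5, -68.0, 27.5]
tool_rot: [3.141, 0.0, 1.655]
force: [-0.1, 0.3, 1.1]
width: 14.1
gripper_force: 59.5
```

Call:
send_rows([
  {"ax":0,"ay":0,"az":0,"dx":0,"dy":0,"dz":0.1,"hand":1},
  {"ax":0,"ay":0,"az":0,"dx":0,"dy":0,"dz":0.1,"hand":1},
  {"ax":0,"ay":0,"az":0,"dx":0,"dy":0,"dz":0.1,"hand":1},
])

```text
clock: 12.4
eef_pos: [481.4, -68.1, 26.6]
tool_rot: [3.141, 0.0, 1.655]
force: [0.4, 0.2, 0.5]
width: 13.8
gripper_force: 59.5
```

Call:
send_rows([
  {"ax":0,"ay":0,"az":0,"dx":0,"dy":0,"dz":0.1,"hand":1},
  {"ax":0,"ay":0,"az":0,"dx":0,"dy":0,"dz":0.1,"hand":1},
  {"ax":0,"ay":0,"az":0,"dx":0,"dy":0,"dz":0.1,"hand":1},
])

```text
clock: 12.7
eef_pos: [481.5, -68.2, 26.0]
tool_rot: [3.141, -0.0, 1.655]
force: [-0.6, -0.1, 7.3]
width: 13.7
gripper_force: 60.4
```

Contact at 26.0 as predicted. Release.

Call:
send_rows([
  {"ax":0,"ay":0,"az":0,"dx":0,"dy":0,"dz":0,"hand":0.8},
  {"ax":0,"ay":0,"az":0,"dx":0,"dy":0,"dz":0,"hand":0.7},
  {"ax":0,"ay":0,"az":0,"dx":0,"dy":0,"dz":0,"hand":0.6},
  {"ax":0,"ay":0,"az":0,"dx":0,"dy":0,"dz":-0.5,"hand":0.6},
  {"ax":0,"ay":0,"az":0,"dx":0,"dy":0,"dz":-2,"hand":0.5},
  {"ax":0,"ay":0,"az":0,"dx":0,"dy":0,"dz":-5,"hand":0.3},
  {"ax":0,"ay":0,"az":0,"dx":0,"dy":0,"dz":-8,"hand":0.3},
  {"ax":0,"ay":0,"az":0,"dx":0,"dy":0,"dz":-8,"hand":0.3},
  {"ax":0,"ay":0,"az":0,"dx":0,"dy":0,"dz":-8,"hand":0.3},
])

```text
clock: 13.6
eef_pos: [481.7, -68.0, 106.0]
tool_rot: [3.14, 0.0, 1.655]
force: [0.4, -0.5, 0.8]
width: 59.7
gripper_force: 0.0
```

```bash
python3 - <<'E'
from h import *
go(510.5,-226.5,100,1.635)
E
```

```text
t 13.6 pos [481.7 -68.  106. ] rot [3.14  0.    1.655] w 59.7 gf 0.0 F [ 0.4 -0.5  0.8]
shift cm [-16.04   1.54   0.6 ] turn [0.002 0.    0.02 ] rows 3.224402521914905 0.13421528743061054
```

Call:
send_rows([
  {"ax":0,"ay":0,"az":0.02,"dx":-4,"dy":0.4,"dz":0.6,"hand":0.3},
  {"ax":0,"ay":0,"az":0.02,"dx":-8,"dy":0.8,"dz":0.6,"hand":0.3},
  {"ax":0,"ay":0,"az":0.02,"dx":-12,"dy":1.2,"dz":0.6,"hand":0.3},
  {"ax":0,"ay":0,"az":0.02,"dx":-15,"dy":1.5,"dz":0.6,"hand":0.3},
  {"ax":0,"ay":0,"az":0.02,"dx":-16,"dy":1.5,"dz":0.6,"hand":0.3},
  {"ax":0,"ay":0,"az":0.02,"dx":-16,"dy":1.5,"dz":0.6,"hand":0.3},
  {"ax":0,"ay":0,"az":0.02,"dx":-16,"dy":1.5,"dz":0.6,"hand":0.3},
])

```text
clock: 14.3
eef_pos: [508.8, -224.2, 98.4]
tool_rot: [-3.14, -0.003, 1.636]
force: [0.8, 0.9, 1.0]
width: 60.1
gripper_force: 0.0
```

```bash
python3 - <<'E'
from h import *
go(510.5,-226.5,16.5,1.635)
t=get_image('top');s=get_image('side')
cv2.imwrite('pics/g5.png',np.hstack([cv2.resize(t['pixels'][150:290,240:380],(400,400)),cv2.resize(s['pixels'][170:310,220:360],(400,400))])[:,:,::-1])
E
```

```text
t 14.3 pos [ 508.8 -224.2   98.4] rot [-3.140e+00 -3.000e-03  1.636e+00] w 60.1 gf 0.0 F [0.8 0.9 1. ]
shift cm [-0.26  0.17  8.19] turn [-0.002 -0.003  0.001] rows 1.6387468067732491 0.022494776412584086
```

View pics/g5.png

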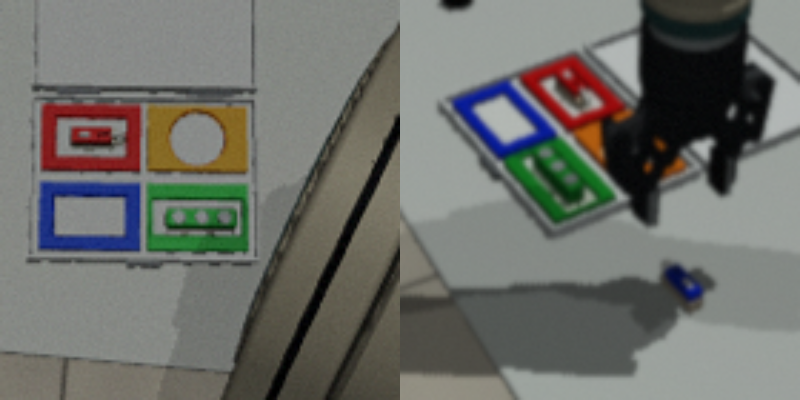

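The battery holder lies in the green well, about 2 mm off centre, and the blue aid is under the gripper. Next I grasp the blue aid.

Call:
send_rows([
  {"ax":0,"ay":0,"az":0,"dx":-0.2,"dy":0.2,"dz":3,"hand":0.3},
  {"ax":0,"ay":0,"az":0,"dx":-0.2,"dy":0.2,"dz":6,"hand":0.3},
  {"ax":0,"ay":0,"az":0,"dx":-0.2,"dy":0.2,"dz":7.8,"hand":0.3},
  {"ax":0,"ay":0,"az":0,"dx":-0.2,"dy":0.2,"dz":8.2,"hand":0.3},
  {"ax":0,"ay":0,"az":0,"dx":-0.2,"dy":0.2,"dz":8.2,"hand":0.5},
  {"ax":0,"ay":0,"az":0,"dx":-0.2,"dy":0.2,"dz":8.2,"hand":0.65},
  {"ax":0,"ay":0,"az":0,"dx":-0.2,"dy":0.2,"dz":8.2,"hand":0.75},
  {"ax":0,"ay":0,"az":0,"dx":-0.2,"dy":0.2,"dz":8.2,"hand":1},
  {"ax":0,"ay":0,"az":0,"dx":-0.2,"dy":0.2,"dz":8.2,"hand":1},
  {"ax":0,"ay":0,"az":0,"dx":-0.2,"dy":0.2,"dz":8.2,"hand":1},
])

```text
clock: 15.4
eef_pos: [512.5, -228.3, 18.6]
tool_rot: [3.14, 0.0, 1.635]
force: [-1.0, 1.7, 6.7]
width: 12.0
gripper_force: 59.9
```

Call:
send_rows([
  {"ax":0,"ay":0,"az":0,"dx":0,"dy":0,"dz":0,"hand":1},
  {"ax":0,"ay":0,"az":0,"dx":0,"dy":0,"dz":0,"hand":1},
])

```text
clock: 15.6
eef_pos: [512.5, -228.3, 18.6]
tool_rot: [3.14, 0.001, 1.635]
force: [0.4, 0.5, 5.5]
width: 12.0
gripper_force: 59.9
```

Call:
send_rows([
  {"ax":0,"ay":0,"az":0,"dx":0,"dy":0,"dz":-1,"hand":1},
  {"ax":0,"ay":0,"az":0,"dx":0,"dy":0,"dz":-3,"hand":1},
  {"ax":0,"ay":0,"az":0,"dx":0,"dy":0,"dz":-6,"hand":1},
  {"ax":0,"ay":0,"az":0,"dx":0,"dy":0,"dz":-8,"hand":1},
  {"ax":0,"ay":0,"az":0,"dx":0,"dy":0,"dz":-8,"hand":1},
  {"ax":0,"ay":0,"az":0,"dx":0,"dy":0,"dz":-8,"hand":1},
])

```text
clock: 16.2
eef_pos: [511.9, -228.1, 98.0]
tool_rot: [3.141, 0.0, 1.635]
force: [0.2, 0.2, -0.4]
width: 12.2
gripper_force: 59.2
```

```bash
python3 - <<'E'
from h import *
go(474,28,97,1.655)
for n in('top','side'):
    d=get_image(n)
    for c in blobs(d,'blue'):
        if cv2.contourArea(c)<250: print(n,c.mean(0),rect(cast(d,c,104)))
E
```

```text
t 16.2 pos [ 511.9 -228.1   98. ] rot [3.141 0.    1.635] w 12.2 gf 59.2 F [ 0.2  0.2 -0.4]
shift cm [25.8  -2.15  0.09] turn [ 0.001  0.    -0.02 ] rows 5.178512092202963 0.1341883246929701
side [323.66666667 245.47619048] (array([ 511.8, -240.4]), array([10.7, 25.2]), 1.025)
```

Call:
send_rows([
  {"ax":0,"ay":0,"az":-0.02,"dx":2,"dy":-0.2,"dz":0,"hand":1},
  {"ax":0,"ay":0,"az":-0.02,"dx":6,"dy":-0.5,"dz":0,"hand":1},
  {"ax":0,"ay":0,"az":-0.02,"dx":10,"dy":-0.9,"dz":0,"hand":1},
  {"ax":0,"ay":0,"az":-0.02,"dx":14,"dy":-1.2,"dz":0,"hand":1},
  {"ax":0,"ay":0,"az":-0.02,"dx":18,"dy":-1.5,"dz":0,"hand":1},
  {"ax":0,"ay":0,"az":-0.02,"dx":22,"dy":-1.8,"dz":0,"hand":1},
  {"ax":0,"ay":0,"az":-0.02,"dx":24.6,"dy":-2.1,"dz":0,"hand":1},
  {"ax":0,"ay":0,"az":-0.02,"dx":25.6,"dy":-2.1,"dz":1,"hand":1},
  {"ax":0,"ay":0,"az":-0.02,"dx":25.6,"dy":-2.1,"dz":2,"hand":1},
  {"ax":0,"ay":0,"az":-0.02,"dx":25.6,"dy":-2.1,"dz":2,"hand":1},
])

```text
clock: 17.3
eef_pos: [473.5, 24.3, 75.5]
tool_rot: [-3.138, 0.001, 1.653]
force: [-0.2, 0.7, -0.8]
width: 11.8
gripper_force: 59.2
```

Call:
send_rows([
  {"ax":0,"ay":0,"az":0,"dx":0,"dy":0,"dz":0,"hand":1},
  {"ax":0,"ay":0,"az":0,"dx":0,"dy":0,"dz":0,"hand":1},
])

```text
clock: 17.5
eef_pos: [474.7, 24.2, 77.2]
tool_rot: [3.142, 0.001, 1.652]
force: [-0.9, 0.5, 0.4]
width: 12.2
gripper_force: 59.2
```

```bash
python3 - <<'E'
from h import *
go(474,26,26,1.655)
E
```

```text
t 17.5 pos [474.7  24.2  77.2] rot [3.142e+00 1.000e-03 1.652e+00] w 12.2 gf 59.2 F [-0.9  0.5  0.4]
shift cm [ 0.19 -0.06  5.12] turn [ 0.     0.001 -0.003] rows 1.0252024585890622 0.02140540637040559
```

Call:
send_rows([
  {"ax":0,"ay":0,"az":0,"dx":0.2,"dy":-0.1,"dz":2,"hand":1},
  {"ax":0,"ay":0,"az":0,"dx":0.2,"dy":-0.1,"dz":3.5,"hand":1},
  {"ax":0,"ay":0,"az":0,"dx":0.2,"dy":-0.1,"dz":4.5,"hand":1},
  {"ax":0,"ay":0,"az":0,"dx":0.2,"dy":-0.1,"dz":5,"hand":1},
  {"ax":0,"ay":0,"az":0,"dx":0.2,"dy":-0.1,"dz":5.1,"hand":1},
  {"ax":0,"ay":0,"az":0,"dx":0.2,"dy":-0.1,"dz":5.1,"hand":1},
])

```text
clock: 18.1
eef_pos: [473.5, 27.6, 26.5]
tool_rot: [3.141, 0.0, 1.654]
force: [0.3, -0.2, -0.6]
width: 12.1
gripper_force: 59.2
```

Call:
send_rows([
  {"ax":0,"ay":0,"az":0,"dx":0,"dy":0,"dz":0.1,"hand":1},
  {"ax":0,"ay":0,"az":0,"dx":0,"dy":0,"dz":0.1,"hand":1},
  {"ax":0,"ay":0,"az":0,"dx":0,"dy":0,"dz":0.1,"hand":1},
])

```text
clock: 18.4
eef_pos: [473.4, 28.0, 25.6]
tool_rot: [3.141, -0.0, 1.655]
force: [0.1, -0.5, -0.7]
width: 12.1
gripper_force: 59.2
```

Call:
send_rows([
  {"ax":0,"ay":0,"az":0,"dx":0,"dy":0,"dz":0.1,"hand":1},
  {"ax":0,"ay":0,"az":0,"dx":0,"dy":0,"dz":0.1,"hand":1},
  {"ax":0,"ay":0,"az":0,"dx":0,"dy":0,"dz":0.1,"hand":1},
])

```text
clock: 18.7
eef_pos: [473.5, 28.0, 24.6]
tool_rot: [3.141, -0.0, 1.655]
force: [-0.0, 0.2, 4.0]
width: 12.1
gripper_force: 59.7
```

Contact at 24.6. Release.

Call:
send_rows([
  {"ax":0,"ay":0,"az":0,"dx":0,"dy":0,"dz":0,"hand":0.8},
  {"ax":0,"ay":0,"az":0,"dx":0,"dy":0,"dz":0,"hand":0.7},
  {"ax":0,"ay":0,"az":0,"dx":0,"dy":0,"dz":0,"hand":0.6},
  {"ax":0,"ay":0,"az":0,"dx":0,"dy":0,"dz":-0.5,"hand":0.6},
  {"ax":0,"ay":0,"az":0,"dx":0,"dy":0,"dz":-2,"hand":0.5},
  {"ax":0,"ay":0,"az":0,"dx":0,"dy":0,"dz":-5,"hand":0.3},
  {"ax":0,"ay":0,"az":0,"dx":0,"dy":0,"dz":-8,"hand":0.2},
  {"ax":0,"ay":0,"az":0,"dx":0,"dy":0,"dz":-8,"hand":0.2},
  {"ax":0,"ay":0,"az":0,"dx":0,"dy":0,"dz":-8,"hand":0.2},
])

```text
clock: 19.6
eef_pos: [473.6, 28.1, 105.0]
tool_rot: [3.14, -0.0, 1.655]
force: [0.6, 0.4, 0.1]
width: 68.2
gripper_force: 0.0
```

```bash
python3 - <<'E'
from h import *
go(577,-355.7,100,1.5)
E
```

```text
t 19.6 pos [473.6  28.1 105. ] rot [ 3.14  -0.     1.655] w 68.2 gf 0.0 F [0.6 0.4 0.1]
shift cm [-39.12   7.07   0.5 ] turn [ 0.002 -0.     0.155] rows 7.950428205253544 1.034546782604053
```

Call:
send_rows([
  {"ax":0,"ay":0,"az":0.1,"dx":-4.5,"dy":0.8,"dz":0,"hand":0.2},
  {"ax":0,"ay":0,"az":0.155,"dx":-9,"dy":1.6,"dz":0,"hand":0.2},
  {"ax":0,"ay":0,"az":0.155,"dx":-13.5,"dy":2.4,"dz":0,"hand":0.2},
  {"ax":0,"ay":0,"az":0.155,"dx":-18,"dy":3.3,"dz":0,"hand":0.2},
  {"ax":0,"ay":0,"az":0.155,"dx":-22.5,"dy":4.1,"dz":0,"hand":0.2},
  {"ax":0,"ay":0,"az":0.155,"dx":-27,"dy":4.9,"dz":0,"hand":0.2},
  {"ax":0,"ay":0,"az":0.155,"dx":-31.5,"dy":5.7,"dz":0,"hand":0.2},
  {"ax":0,"ay":0,"az":0.155,"dx":-35.5,"dy":6.4,"dz":0,"hand":0.2},
  {"ax":0,"ay":0,"az":0.155,"dx":-38.2,"dy":6.9,"dz":0,"hand":0.2},
  {"ax":0,"ay":0,"az":0.155,"dx":-39.1,"dy":7.1,"dz":0,"hand":0.2},
])

```text
clock: 20.6
eef_pos: [575.4, -359.8, 102.6]
tool_rot: [-3.14, 0.002, 1.496]
force: [-0.0, -0.0, -0.1]
width: 68.2
gripper_force: 0.0
```

Call:
send_rows([
  {"ax":0,"ay":0,"az":0,"dx":0,"dy":0,"dz":0,"hand":0.2},
  {"ax":0,"ay":0,"az":0,"dx":0,"dy":0,"dz":0,"hand":0.2},
  {"ax":0,"ay":0,"az":0,"dx":0,"dy":0,"dz":0,"hand":0.2},
])

```text
clock: 20.9
eef_pos: [576.9, -353.1, 103.8]
tool_rot: [-3.14, -0.002, 1.502]
force: [-0.7, 0.3, 0.4]
width: 68.5
gripper_force: 0.0
```

```bash
python3 - <<'E'
from h import *
go(577,-355.7,17.5,1.5)
t=get_image('top');s=get_image('side')
cv2.imwrite('pics/g6.png',np.hstack([cv2.resize(t['pixels'][150:290,240:380],(400,400)),cv2.resize(s['pixels'][230:350,300:420],(400,400))])[:,:,::-1])
E
```

```text
t 20.9 pos [ 576.9 -353.1  103.8] rot [-3.140e+00 -2.000e-03  1.502e+00] w 68.5 gf 0.0 F [-0.7  0.3  0.4]
shift cm [-0.28  0.04  8.63] turn [-0.001 -0.002  0.002] rows 1.7261448790549458 0.02152959622367924
```

View pics/g6.png

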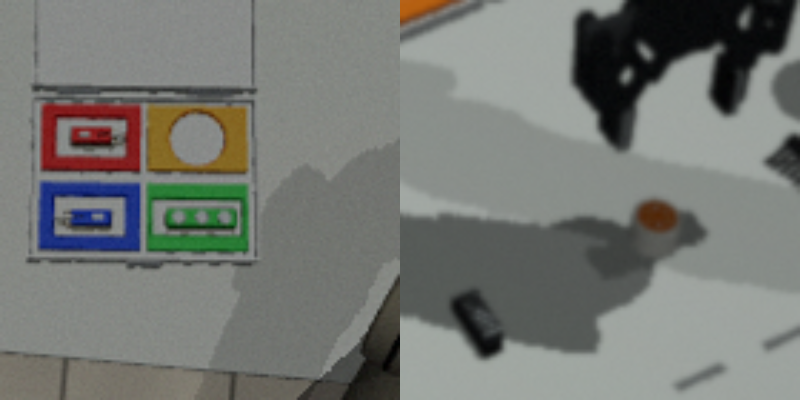

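The blue aid is centred in the blue well, and the capsule sits under the open fingers. Next I grasp the capsule.

Call:
send_rows([
  {"ax":0,"ay":0,"az":0,"dx":-0.2,"dy":0,"dz":3,"hand":0.2},
  {"ax":0,"ay":0,"az":0,"dx":-0.2,"dy":0,"dz":6,"hand":0.2},
  {"ax":0,"ay":0,"az":0,"dx":-0.2,"dy":0,"dz":8.4,"hand":0.2},
  {"ax":0,"ay":0,"az":0,"dx":-0.2,"dy":0,"dz":8.9,"hand":0.2},
  {"ax":0,"ay":0,"az":0,"dx":-0.2,"dy":0,"dz":8.9,"hand":0.35},
  {"ax":0,"ay":0,"az":0,"dx":-0.2,"dy":0,"dz":8.9,"hand":0.45},
  {"ax":0,"ay":0,"az":0,"dx":-0.2,"dy":0,"dz":8.9,"hand":0.55},
  {"ax":0,"ay":0,"az":0,"dx":-0.2,"dy":0,"dz":8.9,"hand":1},
  {"ax":0,"ay":0,"az":0,"dx":-0.2,"dy":0,"dz":8.9,"hand":1},
  {"ax":0,"ay":0,"az":0,"dx":-0.2,"dy":0,"dz":8.9,"hand":1},
])

```text
clock: 22.0
eef_pos: [577.7, -358.5, 17.3]
tool_rot: [3.139, 0.001, 1.5]
force: [-0.5, 0.4, 6.2]
width: 29.4
gripper_force: 59.0
```

Call:
send_rows([
  {"ax":0,"ay":0,"az":0,"dx":0,"dy":0,"dz":0,"hand":1},
  {"ax":0,"ay":0,"az":0,"dx":0,"dy":0,"dz":0,"hand":1},
])

```text
clock: 22.2
eef_pos: [577.7, -358.4, 17.2]
tool_rot: [3.139, 0.001, 1.5]
force: [-0.0, 0.7, 5.9]
width: 29.6
gripper_force: 59.0
```

Call:
send_rows([
  {"ax":0,"ay":0,"az":0,"dx":0,"dy":0,"dz":-1,"hand":1},
  {"ax":0,"ay":0,"az":0,"dx":0,"dy":0,"dz":-3,"hand":1},
  {"ax":0,"ay":0,"az":0,"dx":0,"dy":0,"dz":-6,"hand":1},
  {"ax":0,"ay":0,"az":0,"dx":0,"dy":0,"dz":-8,"hand":1},
  {"ax":0,"ay":0,"az":0,"dx":0,"dy":0,"dz":-8,"hand":1},
  {"ax":0,"ay":0,"az":0,"dx":0,"dy":0,"dz":-8,"hand":1},
])

```text
clock: 22.8
eef_pos: [576.8, -357.7, 95.9]
tool_rot: [3.141, 0.0, 1.5]
force: [-0.5, -0.3, -0.8]
width: 29.4
gripper_force: 59.3
```

```bash
python3 - <<'E'
from h import *
go(553.3,-63,95,1.655)
t=get_image('top');s=get_image('side')
cv2.imwrite('pics/g7.png',np.hstack([cv2.resize(t['pixels'][130:270,360:500],(400,400)),cv2.resize(s['pixels'][200:340,300:440],(400,400))])[:,:,::-1])
E
```

```text
t 22.8 pos [ 576.8 -357.7   95.9] rot [3.141 0.    1.5  ] w 29.4 gf 59.3 F [-0.5 -0.3 -0.8]
shift cm [29.23 -4.43  0.08] turn [ 0.001  0.    -0.155] rows 5.91286559457433 1.0339257154326973
```

View pics/g7.png

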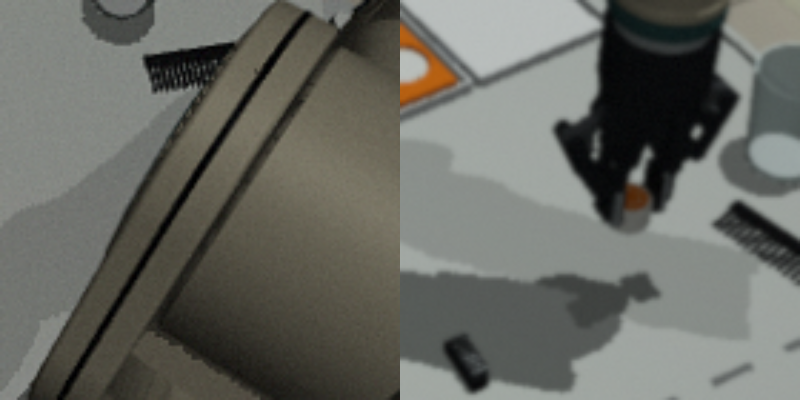

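The capsule is held upright between the pads. Carry it to the orange well.

Call:
send_rows([
  {"ax":0,"ay":0,"az":-0.1,"dx":2,"dy":-0.3,"dz":0,"hand":1},
  {"ax":0,"ay":0,"az":-0.155,"dx":6,"dy":-0.9,"dz":0,"hand":1},
  {"ax":0,"ay":0,"az":-0.155,"dx":10.5,"dy":-1.6,"dz":0,"hand":1},
  {"ax":0,"ay":0,"az":-0.155,"dx":15,"dy":-2.3,"dz":0,"hand":1},
  {"ax":0,"ay":0,"az":-0.155,"dx":19.5,"dy":-3,"dz":0,"hand":1},
  {"ax":0,"ay":0,"az":-0.155,"dx":23.5,"dy":-3.6,"dz":0,"hand":1},
  {"ax":0,"ay":0,"az":-0.155,"dx":26.5,"dy":-4,"dz":0,"hand":1},
  {"ax":0,"ay":0,"az":-0.155,"dx":28.5,"dy":-4.3,"dz":0,"hand":1},
  {"ax":0,"ay":0,"az":-0.155,"dx":29,"dy":-4.4,"dz":1,"hand":1},
  {"ax":0,"ay":0,"az":-0.155,"dx":29,"dy":-4.4,"dz":2,"hand":1},
])

```text
clock: 23.9
eef_pos: [553.0, -64.9, 74.0]
tool_rot: [-3.141, -0.0, 1.656]
force: [-0.4, -0.1, -0.0]
width: 29.3
gripper_force: 59.3
```

Call:
send_rows([
  {"ax":0,"ay":0,"az":0,"dx":0,"dy":0,"dz":0,"hand":1},
  {"ax":0,"ay":0,"az":0,"dx":0,"dy":0,"dz":0,"hand":1},
  {"ax":0,"ay":0,"az":0,"dx":0,"dy":0,"dz":0,"hand":1},
  {"ax":0,"ay":0,"az":0,"dx":0,"dy":0,"dz":0,"hand":1},
])

```text
clock: 24.3
eef_pos: [553.6, -66.4, 75.5]
tool_rot: [3.141, 0.0, 1.653]
force: [-0.5, 0.5, -0.0]
width: 29.5
gripper_force: 59.3
```

```bash
python3 - <<'E'
from h import *
go(553.3,-65,25,1.655)
E
```

```text
t 24.3 pos [553.6 -66.4  75.5] rot [3.141 0.    1.653] w 29.5 gf 59.3 F [-0.5  0.5 -0. ]
shift cm [ 0.14 -0.02  5.05] turn [ 0.001  0.    -0.002] rows 1.0106470457294674 0.011569923622097945
```

Call:
send_rows([
  {"ax":0,"ay":0,"az":0,"dx":0.1,"dy":0,"dz":2,"hand":1},
  {"ax":0,"ay":0,"az":0,"dx":0.1,"dy":0,"dz":3.5,"hand":1},
  {"ax":0,"ay":0,"az":0,"dx":0.1,"dy":0,"dz":4.5,"hand":1},
  {"ax":0,"ay":0,"az":0,"dx":0.1,"dy":0,"dz":5,"hand":1},
  {"ax":0,"ay":0,"az":0,"dx":0.1,"dy":0,"dz":5.05,"hand":1},
  {"ax":0,"ay":0,"az":0,"dx":0.1,"dy":0,"dz":5.05,"hand":1},
])

```text
clock: 24.9
eef_pos: [553.6, -64.6, 25.1]
tool_rot: [3.141, 0.0, 1.655]
force: [-0.4, 0.1, -1.0]
width: 29.4
gripper_force: 59.3
```

Call:
send_rows([
  {"ax":0,"ay":0,"az":0,"dx":0,"dy":0,"dz":0.1,"hand":1},
  {"ax":0,"ay":0,"az":0,"dx":0,"dy":0,"dz":0.1,"hand":1},
  {"ax":0,"ay":0,"az":0,"dx":0,"dy":0,"dz":0.1,"hand":1},
])

```text
clock: 25.2
eef_pos: [553.5, -64.4, 24.1]
tool_rot: [3.141, 0.0, 1.655]
force: [-0.3, 0.2, -1.1]
width: 29.3
gripper_force: 59.3
```

Call:
send_rows([
  {"ax":0,"ay":0,"az":0,"dx":0,"dy":0,"dz":0.1,"hand":1},
  {"ax":0,"ay":0,"az":0,"dx":0,"dy":0,"dz":0.1,"hand":1},
  {"ax":0,"ay":0,"az":0,"dx":0,"dy":0,"dz":0.1,"hand":1},
])

```text
clock: 25.5
eef_pos: [553.5, -64.4, 23.2]
tool_rot: [3.141, -0.0, 1.655]
force: [-0.4, 0.8, 5.5]
width: 29.3
gripper_force: 59.8
```

Call:
send_rows([
  {"ax":0,"ay":0,"az":0,"dx":0,"dy":0,"dz":0,"hand":0.6},
  {"ax":0,"ay":0,"az":0,"dx":0,"dy":0,"dz":0,"hand":0.5},
  {"ax":0,"ay":0,"az":0,"dx":0,"dy":0,"dz":0,"hand":0.42},
  {"ax":0,"ay":0,"az":0,"dx":0,"dy":0,"dz":-0.5,"hand":0.42},
  {"ax":0,"ay":0,"az":0,"dx":0,"dy":0,"dz":-2,"hand":0.42},
  {"ax":0,"ay":0,"az":0,"dx":0,"dy":0,"dz":-5,"hand":0.3},
  {"ax":0,"ay":0,"az":0,"dx":0,"dy":0,"dz":-9,"hand":0.2},
  {"ax":0,"ay":0,"az":0,"dx":0,"dy":0,"dz":-13,"hand":0.2},
  {"ax":0,"ay":0,"az":0,"dx":0,"dy":0,"dz":-15,"hand":0.2},
  {"ax":0,"ay":0,"az":0,"dx":0,"dy":0,"dz":-15,"hand":0.2},
])

```text
clock: 26.5
eef_pos: [555.6, -64.9, 177.2]
tool_rot: [3.134, 0.001, 1.655]
force: [0.8, 0.6, -0.6]
width: 68.8
gripper_force: 0.0
```

Call:
send_rows([
  {"ax":0,"ay":0,"az":0,"dx":-5,"dy":0,"dz":0,"hand":0.2},
  {"ax":0,"ay":0,"az":0,"dx":-10,"dy":0,"dz":0,"hand":0.2},
  {"ax":0,"ay":0,"az":0,"dx":-15,"dy":0,"dz":0,"hand":0.2},
  {"ax":0,"ay":0,"az":0,"dx":-20,"dy":0,"dz":0,"hand":0.2},
  {"ax":0,"ay":0,"az":0,"dx":-24,"dy":0,"dz":0,"hand":0.2},
  {"ax":0,"ay":0,"az":0,"dx":-27,"dy":0,"dz":0,"hand":0.2},
  {"ax":0,"ay":0,"az":0,"dx":-27,"dy":0,"dz":0,"hand":0.2},
  {"ax":0,"ay":0,"az":0,"dx":-27,"dy":0,"dz":0,"hand":0.2},
  {"ax":0,"ay":0,"az":0,"dx":-27,"dy":0,"dz":0,"hand":0.2},
])

```text
clock: 27.4
eef_pos: [575.9, -331.4, 172.2]
tool_rot: [-3.141, -0.002, 1.656]
force: [-0.3, 0.8, -0.3]
width: 68.1
gripper_force: 0.0
```

```bash
python3 - <<'E'
from h import *
t=get_image('top');s=get_image('side')
cv2.imwrite('pics/g8.png',np.hstack([cv2.resize(t['pixels'][170:250,240:340],(400,400)),cv2.resize(s['pixels'][150:270,220:340],(400,400))])[:,:,::-1])
E
```

```text
(no output)
```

View pics/g8.png

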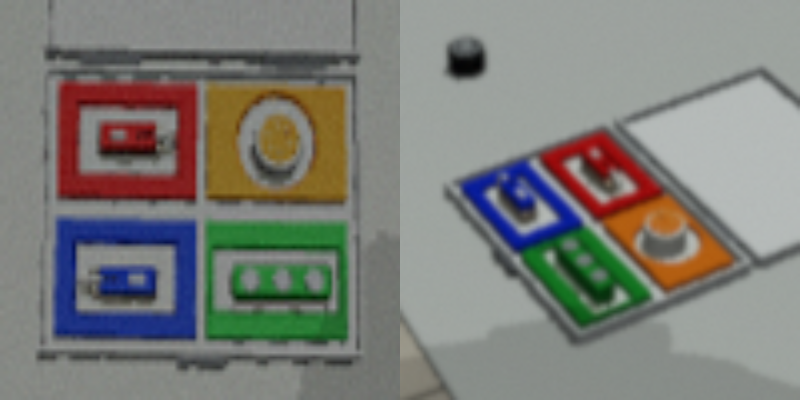

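All four items stand upright in their wells, at most about 4 mm off centre, and the shaver head hasn't moved. Hand in.

```bash
python3 -c "
from cell import *
print(finish_job())"
```

```text
the job is handed in; nothing more can be done
None
```

All four items are standing upright in their own wells, at most about 4 mm off centre in the last pictures; neither shaver part was touched, and I handed the job in at about 27 s (no verdict came back).

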